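Roll the dark handle blank into the vee block and clamp it

ROBOT

A 6-joint arm with a two-finger parallel gripper is mounted at the origin on a cart in front of the work surface, level with it; the furniture and walls round the work are solid. World frame = base frame: x ahead of the robot, y to its left, z up, the work surface at z = 0. Lengths are in m, angles in degrees, forces in N, time in s.
With the tool pointing down it reaches from about 0.4 to 0.825 m from the base axis. Payload 7 kg.
Tool frame: the origin (TCP) lies between the finger pads; the fingertips stand ctrl.nose_length ahead of it and the grasp point (between the pads) lies 2 mm behind it (ctrl.nose_length is the distance from the TCP to the fingertips, in m); z points along the fingers, y is the line along which they close (so a half turn about z gives the same grasp; the last joint's range is limited). The gripper opens to 88 mm and grips with 3 to 60 N. Pads are 19 mm wide; open, the fingers measure 130 mm over their backs; the gripper's body (78 mm by 193 mm) begins 47 mm behind the grasp point.
Start: joints at [-53.165, 20.546, 0.682, 0, -70.136, -16.507], TCP at [0.234, -0.633, 0.215] pointing down, gripper open.
Joint ranges: [-176.03, 176.03], [-82.01, 121.73], [-58.28, 71.71], [-173.87, 95.51], [-174.79, -0.11], [-173.66, 173.66]. Speed limits (degrees/s): [136.94, 136.94, 172.46, 180, 180, 180].

INTERFACE

Orientations are given as [roll, pitch, yaw] about the fixed x, y, z axes, in that order (R = Rz(yaw) Ry(pitch) Rx(roll)).
In Python, from plant import ctrl gives the robot as it stands.
- The arm moves only by the tool apply_moves, never from a script. Its argument "commands" is a list of rows, each a list of 3 entries, a list of its own where there are three numbers: the shift along the world's x, y, z in cm, then the turn about the world's z in rad, then the closure, from 0 (fully open) to 1 (shut). In form: [[[x, y, z], turn, jaw], ...]. A call has 1 to 20 rows; each row is the pose to reach, as a shift and turn from the pose commanded when the call began; what a row does not reach only later rows make up. A row lasts 1/12 s, in which the tool goes at most 41.7 mm and 7.16 degrees, less where a joint would pass 70% of its speed; a pose out of reach is approached as far as the arm can. A call with a gripper value outside its range is refused whole. The fingers move at their own pace and stop on an object; the grip force is fixed at half the most. Time passes only in rows, so rows that repeat a pose let the fingers close. It gives the time, the measured TCP pose, the force, the opening and the grip force at its end, in the units of the state.
- ctrl.get_obs(): the state, without advancing time (a new reading comes with each control period).
- ctrl.snapshot(name): name is "scene" or "top"; returns a dict with "img" (384x512x3 uint8, red, green, blue), "fx", "fy", "cx", "cy" (pixels), "T" (4x4, takes a point from camera to world coordinates). Camera axes: x right, y up, looking along -z (the intrinsics and any distortion apply to the point x, -y, -z); pixel columns grow to the right and rows downward; lengths in m; the calibration is good to about 2 mm. A picture is of the moment at which its call begins. There is no depth.
- ctrl.close_job(): hands the job in; it is judged then, once.
Trained networks look in a picture, given as the dict that the camera call returned (one of the last four; its "shot" number tells which), for a name from the list of things; names that differ only in an ending like _2 or _b are one class to them, and where a whole thing is asked for, a point or a joint stands for the part that bears it (a point fixed in the world has none). Each returns a list of dicts, best first, with "score" (0 to 1); they miss things now and then, are a little off and sometimes report something else, mostly with a low value. They report only what shows in the picture. A call takes as long as a camera call.
- ctrl.search_frame(picture, target): "at" ([column, row] in pixels, amid what is visible of it).
- ctrl.spot_point(picture, target): "at" ([column, row] in pixels: a listed point, or the origin of a listed thing).
The state is a dict: "clock": time; "joint_pos": joint angles; "qvel": joint speeds; "tau": joint torques, N m; "tool_pos": TCP position; "orientation": TCP orientation; "force": force on the tool from outside, world axes, zero at the start; "moment": the same for the moment, N m; "opening": finger opening in m; "gripper_force": force on a finger pad.
Only numpy, scipy, OpenCV 4.12 (cv2) and the standard library are available. Lean on these libraries where they do the work, as an engineer would, in place of code of your own. Each camera call takes 0.05 s, during which the arm holds its last target. There are 200 camera calls.

TASK

Roll the dark round handle blank straight across off its side deck into the vee groove of the wooden block, without lifting it, and let it settle there. Then press the red knob straight down until the clamp pad rests on the blank, and leave the pale blank where it lies on the other deck.

Things in the scene. Friction and masses are not known exactly. Their poses are not given: they have to be found in the camera images.
- dark_blank: Nearly black round wooden rod, 32 mm diameter, 180 mm long, 0.13 kg. Origin at its centre, x axis along the rod. Rolls freely. Starts on one side deck of the vee block (either side), parallel to the groove, against the low outer lip: axis 69 mm from the groove's middle line, 54 mm above the bench. Open from above except near the clamp end.
- pale_blank: Pale yellow wooden rod of the same size, origin and axes; lies likewise on the opposite deck. Not wanted, stays there.
- vee: Fixed wooden block. Origin on the bench under the groove's middle; x along the groove to its clamp end (away from the robot), z up. 90 degree groove, x -95 to 95, bottom z 20, edges y +-20, z 40 mm. Each side a deck falls outward 3 degrees to a lip (y 80 to 87, top z 42). Seated blank: axis z 43, top z 59. Post x 99 to 123; its arm spans the groove (x over 50, z 88 to 102), blanks pass below.
- clamp_knob (a point): Centre of the top face of the red clamp knob (30 mm wide, 14 mm high) on an upright plunger at x 70, y 0 mm of the vee block. Starts 138 to 142 mm above the bench. Slides straight down against 3 N of friction, no spring, stays where left. Pad resting on a seated blank: top at about 121 mm; end stop without a blank: 116 mm.

How it is judged:
By the outcome, as a careful person would: the job done as asked, in the order asked, and still so for the second after the job is handed in, with the robot touching nothing.
It also fails if it takes over 40 s, if anything falls off the work surface, if the arm or the gripper's body presses on something with over 40 N, if the wrist force passes 120 N, or if a joint passes its speed limit or range.

## Working session

There is one attempt and no reset: what is moved stays moved. The work goes in short steps, Python scripts to look and compute and a tool call to move; the robot and the scene stay as the last step left them, time stands still between calls to the robot, and variables do not carry over. Pictures are saved under pics/ and viewed, at most 10 in all, crops included, and the job is handed in when it is done.

Besides the shell and the picture viewer there is one more tool, called after "Request:" by a JSON object that holds its "api" and its "payload". apply_moves: Moves the arm, as the interface text tells. Its arguments: {"type":"object","properties":{"commands":{"type":"array"}},"required":["commands"]}

```bash
mkdir -p pics; cat > h.py <<'E'
import numpy as np,cv2
from plant import ctrl
def ray(s,uv):
    u,v=uv;d=np.array([(u-s['cx'])/s['fx'],-(v-s['cy'])/s['fy'],-1.]);T=np.array(s['T'])
    return T[:3,3],T[:3,:3]@d
def onz(s,uv,z):
    o,d=ray(s,uv);return o+d*(z-o[2])/d[2]
def proj(s,p):
    T=np.array(s['T']);c=T[:3,:3].T@(np.array(p)-T[:3,3]);return s['cx']-s['fx']*c[0]/c[2],s['cy']+s['fy']*c[1]/c[2]
E
python3 - <<'E'
from h import *
np.set_printoptions(precision=4,suppress=True)
ims=[]
for n in('scene','top'):
    s=ctrl.snapshot(n);ims.append(s['img']);print(n,[k for k in s if k!='img'],np.array(s['T'])[:3,3])
    for t,z in(('dark_blank',.054),('pale_blank',.054),('vee',0),('clamp_knob',.14)):
        for r in ctrl.spot_point(s,t)[:2]:print(t,r,onz(s,r['at'],z))
for n,i in zip(('s0','t0'),ims): cv2.imwrite(f'pics/{n}.png',cv2.resize(i[:,:,::-1],(768,576)))
print(ctrl.nose_length,ctrl.get_obs())
E
```

```text
scene ['fx', 'fy', 'cx', 'cy', 'T', 'shot'] [0.081  0.5642 0.5592]
dark_blank {'at': [313.2, 216.9], 'score': 0.77} [ 0.4811 -0.0555  0.054 ]
pale_blank {'at': [257.2, 236.1], 'score': 0.87} [0.5245 0.0659 0.054 ]
vee {'at': [287.8, 247.3], 'score': 0.66} [0.5003 0.0003 0.    ]
clamp_knob {'at': [266.3, 174.8], 'score': 0.75} [ 0.5658 -0.0091  0.14  ]
top ['fx', 'fy', 'cx', 'cy', 'T', 'shot'] [0.415  0.0222 0.9453]
dark_blank {'at': [278.7, 233.3], 'score': 0.86} [ 0.4865 -0.0533  0.054 ]
pale_blank {'at': [227.4, 221.2], 'score': 0.92} [0.5173 0.0673 0.054 ]
vee {'at': [252.1, 227.8], 'score': 0.7} [0.5058 0.0084 0.    ]
clamp_knob {'at': [266.2, 193.2], 'score': 0.41} [ 0.567  -0.0216  0.14  ]
0.017 {'clock': 0.5, 'joint_pos': array([-53.165 ,  20.5468,   0.6801,  -0.0028, -70.1358, -16.5076]), 'qvel': array([-0.0508,  0.0359,  0.0635,  0.0119,  0.002 , -0.0833]), 'tau': array([  0.0006, -58.1798,  29.3069,   6.9971,   0.012 ,  -0.    ]), 'tool_pos': array([ 0.2345, -0.6329,  0.2149]), 'orientation': array([ 179.9969,    0.0019, -159.6736]), 'force': array([-0.1211, -0.5152,  0.7953]), 'moment': array([ 0.0118, -0.0142, -0.0089]), 'gripper_force': 0.0, 'opening': 0.08778159001604297}
```

View pics/s0.png

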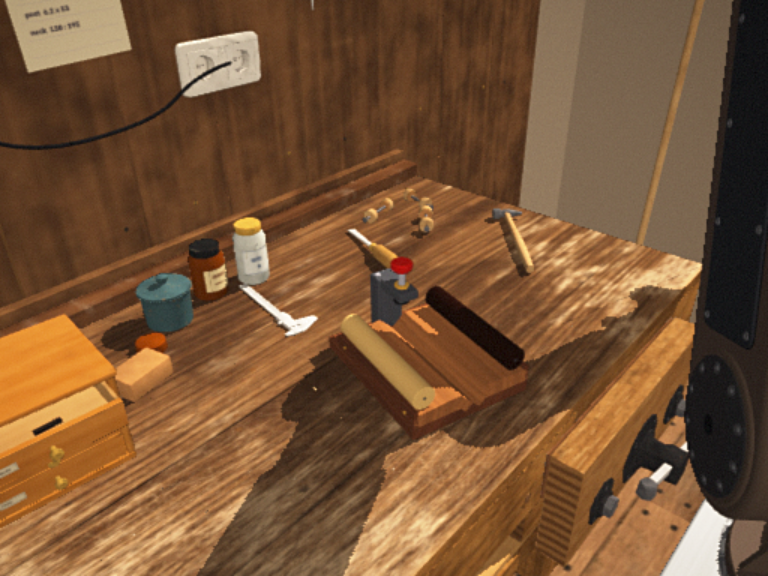

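View pics/t0.png

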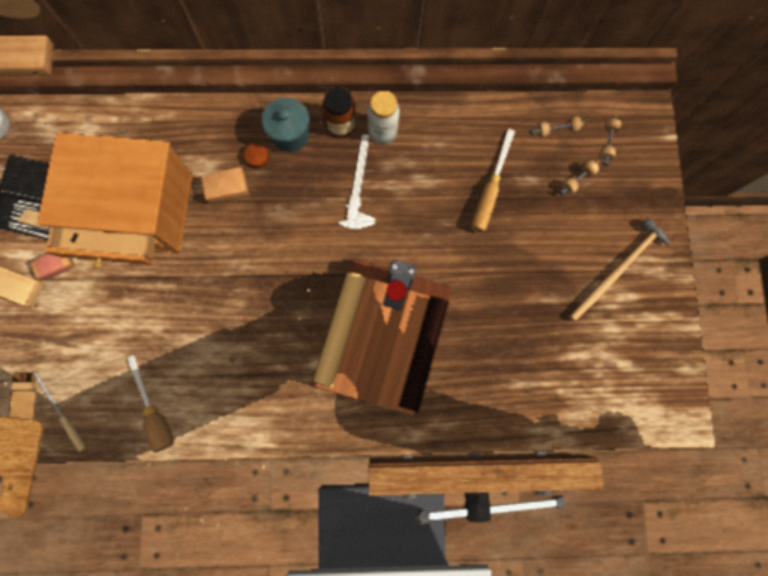

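The scene view shows the dark rod on the right deck (500,330) and the pale one on the left (385,360), with the knob at (402,265). In the top view the dark rod is at (425,355), pale at (340,330) and the knob at (396,291). Next I'll fit the vee pose from both pictures.

```bash
cat > fit.py <<'E'
from h import *
from scipy.optimize import least_squares
np.set_printoptions(precision=4,suppress=True)
obs=[];segs=[]
for n in('scene','top'):
    s=ctrl.snapshot(n);hsv=cv2.cvtColor(s['img'],cv2.COLOR_RGB2HSV)
    for t,p in(('dark_blank',(0,-.069,.054)),('pale_blank',(0,.069,.054)),('clamp_knob',(.07,0,.14))):
        r=ctrl.spot_point(s,t)
        if r: obs.append((s,p,r[0]['at'],t))
    # red knob, dark rod masks near the detections
    k=ctrl.search_frame(s,'dark_blank')[0]['at']
    m=(hsv[...,2]<45).astype(np.uint8)
    nl,lab,st,ce=cv2.connectedComponentsWithStats(m)
    l=lab[int(k[1]),int(k[0])];pts=np.argwhere(lab==l)[:,::-1].astype(np.float32)
    print(n,'dark',st[l],ce[l],cv2.minAreaRect(pts))
    m=cv2.inRange(hsv,(0,200,110),(5,255,255))+cv2.inRange(hsv,(174,200,110),(180,255,255))
    nl,lab,st,ce=cv2.connectedComponentsWithStats(m)
    print('red',[(st[i][4],ce[i]) for i in range(1,nl) if st[i][4]>20])
    segs.append(s)
def w(q,p):
    c,d=np.cos(q[2]),np.sin(q[2]);return(q[0]+c*p[0]-d*p[1],q[1]+d*p[0]+c*p[1],p[2])
f=lambda q:np.concatenate([np.subtract(proj(s,w(q,p)),a) for s,p,a,_ in obs])
r=least_squares(f,[.5,0,-.28],loss='soft_l1');q=r.x
print(q,np.degrees(q[2]),f(q).reshape(-1,2),[o[3] for o in obs])
for i,s in enumerate(segs):
    im=cv2.resize(s['img'][:,:,::-1],None,fx=3,fy=3)
    P=lambda p:tuple(int(3*v+1) for v in proj(s,w(q,p)))
    for y in(-.069,.069):cv2.line(im,P((-.09,y,.07)),P((.09,y,.07)),(0,255,0),1)
    L=[(-.095,-.087,.042),(.095,-.087,.042),(.095,.087,.042),(-.095,.087,.042)]
    for a,b in zip(L,L[1:]+L[:1]):cv2.line(im,P(a),P(b),(255,255,0),1)
    cv2.line(im,P((-.095,0,.02)),P((.095,0,.02)),(255,0,255),1);cv2.circle(im,P((.07,0,.14)),4,(255,255,255),1)
    c=P((0,0,.05));cv2.imwrite(f'pics/f{i}.png',im[max(0,c[1]-230):c[1]+230,c[0]-230:c[0]+230])
a,b=[cv2.imread(f'pics/f{i}.png') for i in(0,1)]
h=min(a.shape[0],b.shape[0]);cv2.imwrite('pics/fit.png',cv2.resize(np.hstack([a[:h],b[:h]]),(800,400)))
E
python3 fit.py
```

```text
scene dark [ 284  191   65   55 1090] [317.0009 218.9202] ((315.5081787109375, 218.30923461914062), (77.6077880859375, 15.82107162475586), 37.14668655395508)
red [(np.int32(128), array([267.5625, 176.3516]))]
top dark [267 198  28  77 829] [280.5549 239.585 ] ((282.5849304199219, 235.95281982421875), (13.461337089538574, 76.23511505126953), 15.945395469665527)
red [(np.int32(116), array([263.5948, 193.3362]))]
[ 0.4991  0.0062 -0.2835] -16.24449078300814 [[ 0.1163 -0.3303]
 [-0.3639  0.2918]
 [ 2.3317 -2.1791]
 [ 2.3552  0.0057]
 [-1.2597 -0.3025]
 [-3.7462 -0.0122]] ['dark_blank', 'pale_blank', 'clamp_knob', 'dark_blank', 'pale_blank', 'clamp_knob']
```

View pics/fit.png

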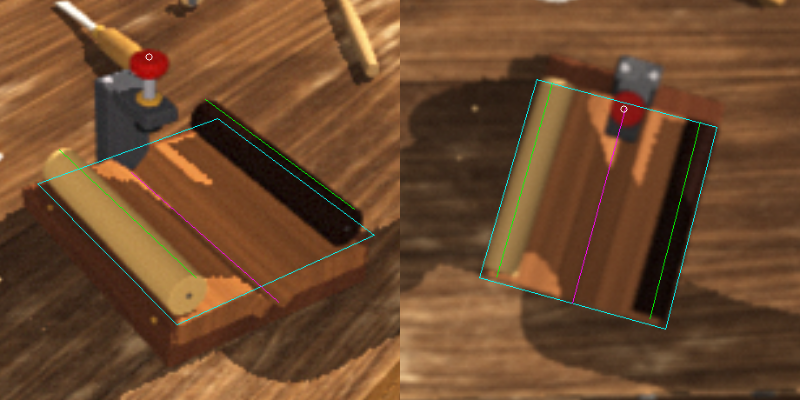

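The overlay agrees to a few mm. I'll tighten it by matching rod silhouettes.

```bash
cat > fit2.py <<'E'
from h import *
from scipy.optimize import minimize
np.set_printoptions(precision=4,suppress=True)
K=4
def mask(s,t,sg):
    hsv=cv2.cvtColor(cv2.resize(s['img'],None,fx=K,fy=K,interpolation=cv2.INTER_LINEAR),cv2.COLOR_RGB2HSV)
    m=(hsv[...,2]<48).astype(np.uint8) if t=='dark_blank' else cv2.inRange(hsv,(15,60,90),(32,165,255))//255
    m=cv2.morphologyEx(m,cv2.MORPH_OPEN,np.ones((21,21)))
    a=ctrl.search_frame(s,t)[0]['at'];l=cv2.connectedComponents(m)[1];i=l[int(a[1]*K),int(a[0]*K)]
    return (l==i).astype(np.uint8) if i else None
def w(q,p):
    c,d=np.cos(q[2]),np.sin(q[2]);return(q[0]+c*p[0]-d*p[1],q[1]+d*p[0]+c*p[1],p[2])
ang=np.linspace(0,2*np.pi,24)
def sil(s,q,y,z):
    P=[proj(s,w(q,(x,y+.016*np.cos(a),z+.016*np.sin(a)))) for x in(-.09,.09) for a in ang]
    h=cv2.convexHull((np.array(P,np.float32)*K+K/2-.5))
    o=np.zeros((384*K,512*K),np.uint8);cv2.fillConvexPoly(o,np.round(h*16).astype(np.int32),1,shift=4);return o
def fit(items,q0):
    f=lambda q:sum(1-(m&(o:=sil(s,q,y,z))).sum()/(m|o).sum() for s,m,y,z in items)
    r=minimize(f,q0,method='Nelder-Mead',options=dict(initial_simplex=[np.add(q0,d) for d in([0,0,0],[.006,0,0],[0,.006,0],[0,0,.05])],xatol=2e-4,fatol=1e-3))
    return r.x,r.fun
if __name__=='__main__':
    q0=[.499,.006,-.2835];al=[]
    for n in('scene','top'):
        s=ctrl.snapshot(n)
        for t,y in(('dark_blank',-.069),('pale_blank',.069)):
            m=mask(s,t,0)
            if m is None:print(n,t,'no mask');continue
            it=(s,m,y,.054);al.append(it);print(n,t,m.sum()/K/K,*fit([it],q0))
    q,f=fit(al,q0);print('all',q,np.degrees(q[2]),f)
    for p in((0,-.069),(0,-.02),(0,0),(.07,0)):print(p,w(q,(*p,0)))
E
python3 fit2.py
```

```text
scene dark_blank 1089.0 [ 0.5044  0.0057 -0.3189] 0.12117843246247917
scene pale_blank 1335.1875 [ 0.5018  0.0066 -0.309 ] 0.03356161277155423
top dark_blank 829.625 [ 0.4994  0.0063 -0.2777] 0.22704245035812032
top pale_blank 1052.25 [ 0.5022  0.0043 -0.3124] 0.04596769524691713
all [ 0.5027  0.0055 -0.3085] -17.67572063672985 0.5200602173132655
(0, -0.069) (np.float64(0.4817577597373519), np.float64(-0.06027973368671558), 0)
(0, -0.02) (np.float64(0.4966355973354564), np.float64(-0.013593012358221874), 0)
(0, 0) (np.float64(0.5027081841101929), np.float64(0.005462792265653112), 0)
(0.07, 0) (np.float64(0.5694035002937554), np.float64(-0.01579126144592469), 0)
```

Request:
{"api": "apply_moves", "payload": {"commands": [[[1.5, 3.5, 0], -0.05, 0.32], [[4, 9.2, 0], -0.12, 0.32], [[5.5, 12.7, 0], -0.2, 0.32], [[7, 16.2, 0], -0.28, 0.32], [[8.5, 19.7, 0], -0.36, 0.32], [[10, 23.2, 0], -0.44, 0.32], [[11.5, 26.7, 0], -0.5, 0.32], [[13, 30.2, 0], -0.56, 0.32], [[14.5, 33.7, 0], -0.6, 0.32], [[16, 37.2, 0], -0.63, 0.32], [[17.5, 40.6, 0], -0.65, 0.32], [[19, 44, 0], -0.665, 0.32], [[20.5, 47.5, 0], -0.665, 0.32], [[22, 51, 0], -0.665, 0.32], [[23.3, 54, 0], -0.665, 0.32], [[24.2, 56.2, 0], -0.665, 0.32], [[24.7, 57.2, 0], -0.665, 0.32], [[24.7, 57.2, 0], -0.665, 0.32]]}}

```text
clock: 2.8
tool_pos: [0.4824, -0.0592, 0.215]
orientation: [180.0, 0.0, 162.4]
force: [0.5, -1.5, 0.9]
opening: 0.0595
gripper_force: 0.0
```

Request:
{"api": "apply_moves", "payload": {"commands": [[[0, 0, -2], 0, 0.32], [[0, 0, -4.5], 0, 0.32], [[0, 0, -7], 0, 0.32], [[0, 0, -9.5], 0, 0.32], [[0, 0, -11.5], 0, 0.32], [[0, 0, -12.8], 0, 0.32], [[0, 0, -13.6], 0, 0.32], [[0, 0, -14.2], 0, 0.32], [[0, 0, -14.7], 0, 0.32], [[0, 0, -14.9], 0, 0.32], [[0, 0, -14.9], 0, 0.32]]}}

```text
clock: 3.72
tool_pos: [0.4816, -0.0611, 0.0661]
orientation: [180.0, 0.0, 162.2]
force: [-0.1, 0.3, 0.3]
opening: 0.0593
gripper_force: 0.0
```

```bash
python3 - <<'E'
from h import *
o=[]
for n,c in(('scene',(300,200)),('top',(262,225))):
    i=ctrl.snapshot(n)['img'][:,:,::-1];o.append(cv2.resize(i[c[1]-70:c[1]+70,c[0]-70:c[0]+70],(400,400)))
cv2.imwrite('pics/d1.png',np.hstack(o));print(ctrl.get_obs()['force'])
E
```

```text
[0.06835136 1.07405626 1.39447312]
```

View pics/d1.png

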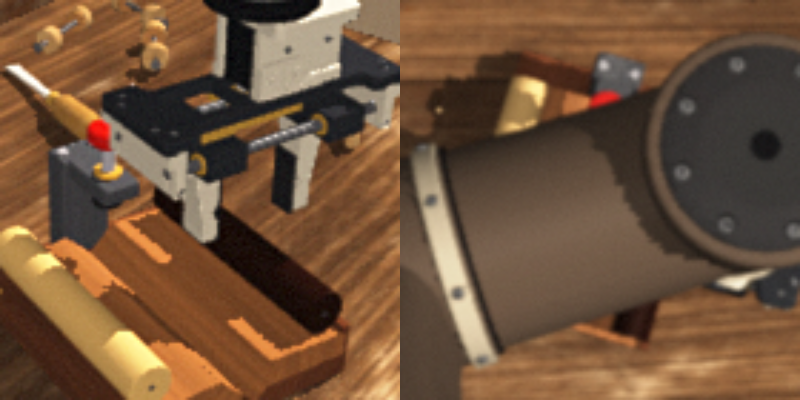

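Request:
{"api": "apply_moves", "payload": {"commands": [[[0, 0, 0], 0, 0.48], [[0, 0, 0], 0, 0.48], [[0.06, 0.19, 0], 0, 0.48], [[0.15, 0.48, 0], 0, 0.48], [[0.24, 0.76, 0], 0, 0.48], [[0.34, 1.05, 0], 0, 0.48], [[0.43, 1.33, 0], 0, 0.48], [[0.52, 1.62, 0], 0, 0.48], [[0.61, 1.9, 0], 0, 0.48], [[0.7, 2.19, 0], 0, 0.48], [[0.79, 2.48, 0], 0, 0.48], [[0.88, 2.76, 0], 0, 0.48], [[0.98, 3.05, 0], 0, 0.48], [[1.07, 3.33, 0], 0, 0.48]]}}

```text
clock: 4.98
tool_pos: [0.4923, -0.0274, 0.066]
orientation: [-180.0, 0.0, 162.2]
force: [-0.5, -0.6, -0.4]
opening: 0.0454
gripper_force: 0.0
```

```bash
python3 - <<'E'
from h import *
i=ctrl.snapshot('scene')['img'][:,:,::-1];cv2.imwrite('pics/d2.png',cv2.resize(i[130:290,210:370],(560,560)));print(ctrl.get_obs()['force'])
E
```

```text
[-0.06596339  0.81640696 -0.32803758]
```

View pics/d2.png

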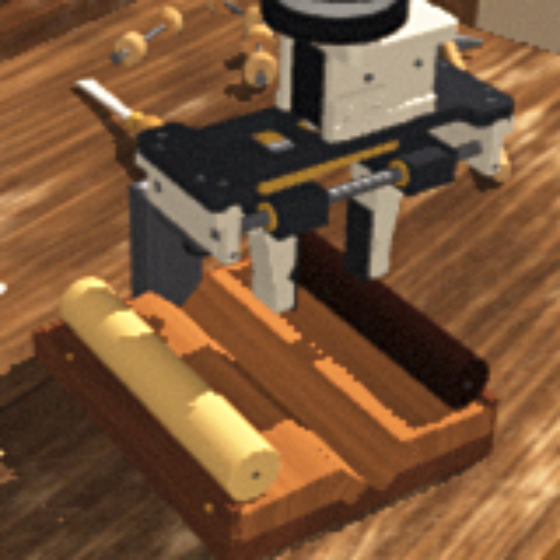

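The rod has rolled inward about 25 mm, still parallel, with its near end now at (470,385). I'll continue.

Request:
{"api": "apply_moves", "payload": {"commands": [[[0.06, 0.19, 0], 0, 0.48], [[0.13, 0.41, 0], 0, 0.48], [[0.21, 0.66, 0], 0, 0.48], [[0.29, 0.9, 0], 0, 0.48], [[0.37, 1.14, 0], 0, 0.48], [[0.44, 1.38, 0], 0, 0.48], [[0.52, 1.62, 0], 0, 0.48], [[0.6, 1.87, 0], 0, 0.48], [[0.67, 2.1, 0], 0, 0.48], [[0.75, 2.33, 0], 0, 0.48], [[0.82, 2.56, 0], 0, 0.48], [[0.89, 2.78, 0], 0, 0.48], [[0.95, 2.97, 0], 0, 0.48], [[1.01, 3.14, 0], 0, 0.48], [[1.05, 3.27, 0], 0, 0.48], [[1.07, 3.33, 0], 0, 0.48], [[1.07, 3.33, 0], 0, 0.48]]}}

```text
clock: 6.45
tool_pos: [0.5029, 0.0058, 0.0659]
orientation: [-180.0, -0.0, 162.2]
force: [-1.2, -0.1, -0.2]
opening: 0.0457
gripper_force: 0.0
```

```bash
python3 - <<'E'
from h import *
i=ctrl.snapshot('scene')['img'][:,:,::-1];cv2.imwrite('pics/d3.png',cv2.resize(i[130:290,210:370],(560,560)));print(ctrl.get_obs()['force'])
E
```

```text
[-0.11635731 -0.03232926 -0.16724969]
```

View pics/d3.png

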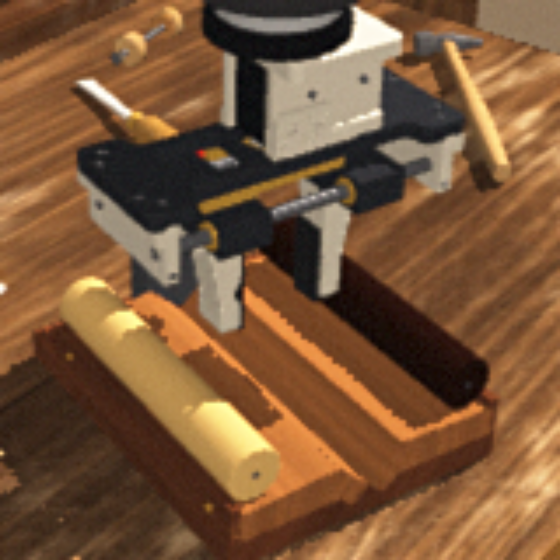

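The rod's near end is still at about (344,240) in full-frame pixels, so it has not moved. I'll check the tip height and position by projection.

```bash
python3 - <<'E'
from h import *
from fit2 import w
s=ctrl.snapshot('scene');o=ctrl.get_obs();print(o['tool_pos'],o['opening'],ctrl.nose_length)
t=o['tool_pos'];q=[t[0],t[1],-.31]
im=cv2.resize(s['img'][:,:,::-1],None,fx=4,fy=4,interpolation=cv2.INTER_CUBIC)
for z,c in((.049,(0,255,0)),(.066,(255,255,0)),(.1,(255,0,255))):
  for y in(-.044,-.023,.023,.044):
    for x in(-.0095,.0095):
      p=proj(s,w(q,(x,y,z)));cv2.circle(im,(int(4*p[0]+2),int(4*p[1]+2)),3,c,-1)
v=[.502,.0055,-.311]
for y,z,c in((-.069,.054,(0,255,255)),(0,.043,(255,255,255))):
    for x in(-.09,0,.09):
        p=proj(s,w(v,(x,y,z)));cv2.circle(im,(int(4*p[0]+2),int(4*p[1]+2)),4,c,-1)
cv2.imwrite('pics/d4.png',im[560:1160,880:1480])
E
```

```text
[0.5028 0.0056 0.0659] 0.04564811927081017 0.017
```

View pics/d4.png

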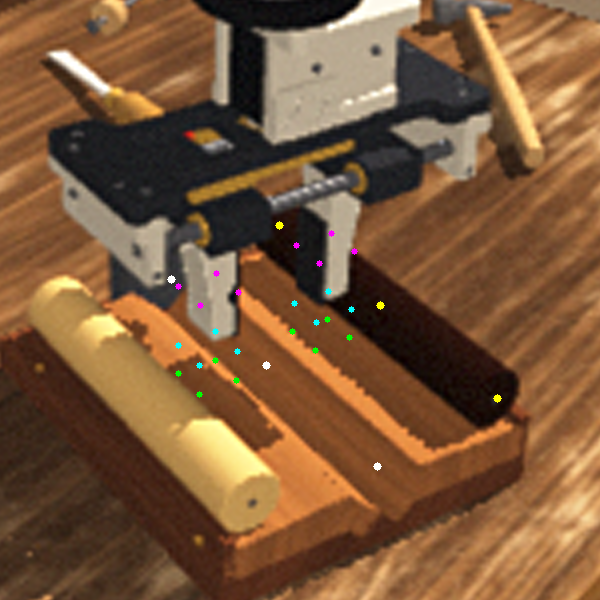

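The real fingertips show about 45 px (roughly 25 mm) above the green prediction, so they passed over the rod. I'll go back, open to 60 mm and descend further in small steps, watching the force.

Request:
{"api": "apply_moves", "payload": {"commands": [[[0, 0, 1.5], 0, 0.48], [[-0.4, -1.3, 1.5], 0, 0.48], [[-0.9, -2.8, 1.5], 0, 0.4], [[-1.4, -4.4, 1.5], 0, 0.32], [[-1.9, -5.9, 1.5], 0, 0.32], [[-2.14, -6.66, 1.5], 0, 0.32], [[-2.14, -6.66, 1], 0, 0.32], [[-2.14, -6.66, 0], 0, 0.32], [[-2.14, -6.66, -0.3], 0, 0.32], [[-2.14, -6.66, -0.6], 0, 0.32], [[-2.14, -6.66, -0.9], 0, 0.32], [[-2.14, -6.66, -1.2], 0, 0.32], [[-2.14, -6.66, -1.2], 0, 0.32]]}}

```text
clock: 7.63
tool_pos: [0.4813, -0.0608, 0.0534]
orientation: [-180.0, -0.0, 162.2]
force: [-0.5, -0.2, -0.5]
opening: 0.0596
gripper_force: 0.0
```

```bash
cat > look.py <<'E'
from h import *
from fit2 import w
import sys
s=ctrl.snapshot('scene');o=ctrl.get_obs();print(o['tool_pos'],o['opening'],o['force'])
t=o['tool_pos'];q=[t[0],t[1],-.31];h=o['opening']/2
im=cv2.resize(s['img'][:,:,::-1],None,fx=4,fy=4,interpolation=cv2.INTER_CUBIC)
for y in(-h-.021,-h,h,h+.021):
    for x in(-.0095,.0095):
      p=proj(s,w(q,(x,y,t[2]+.009)));cv2.circle(im,(int(4*p[0]+2),int(4*p[1]+2)),3,(0,255,0),-1)
cv2.imwrite(sys.argv[1],im[560:1160,880:1480])
E
python3 look.py pics/d5.png
```

```text
[ 0.4814 -0.0608  0.0537] 0.0597583831842745 [ 0.2782  0.0561 -0.3893]
```

View pics/d5.png

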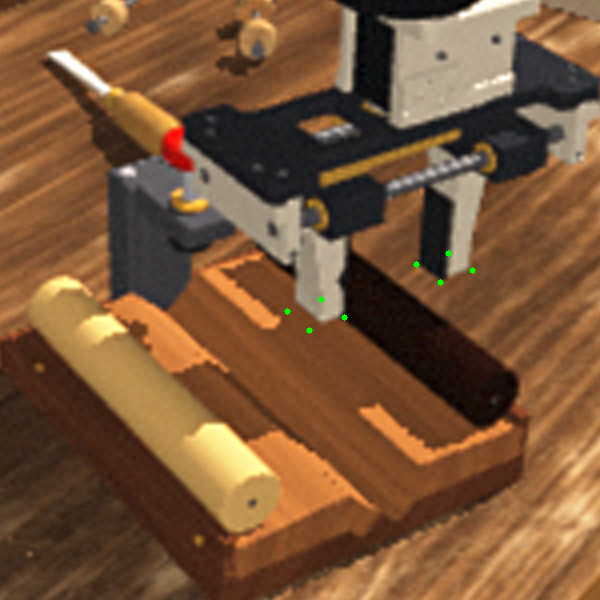

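The fingers straddle the rod, inner tip at (325,320) and outer tip at (450,280), and still stand a few mm high. I'll lower further and shift 5 mm away from the knob.

Request:
{"api": "apply_moves", "payload": {"commands": [[[-0.2, 0.07, -0.2], 0, 0.32], [[-0.48, 0.15, -0.5], 0, 0.32], [[-0.48, 0.15, -0.8], 0, 0.32], [[-0.48, 0.15, -1.1], 0, 0.32], [[-0.48, 0.15, -1.4], 0, 0.32], [[-0.48, 0.15, -1.4], 0, 0.48], [[-0.48, 0.15, -1.4], 0, 0.48], [[-0.36, 0.53, -1.4], 0, 0.48], [[-0.27, 0.82, -1.4], 0, 0.48], [[-0.18, 1.1, -1.4], 0, 0.48], [[-0.09, 1.39, -1.4], 0, 0.48], [[0.0, 1.67, -1.4], 0, 0.48], [[0.0, 1.67, -1.4], 0, 0.48]]}}

```text
clock: 8.77
tool_pos: [0.4818, -0.0437, 0.04]
orientation: [180.0, 0.0, 162.3]
force: [0.6, 0.6, 0.4]
opening: 0.0456
gripper_force: 0.0
```

```bash
python3 look.py pics/d6.png
```

```text
[ 0.4817 -0.0439  0.04  ] 0.04566809711211048 [0.7147 0.2536 0.0379]
```

View pics/d6.png

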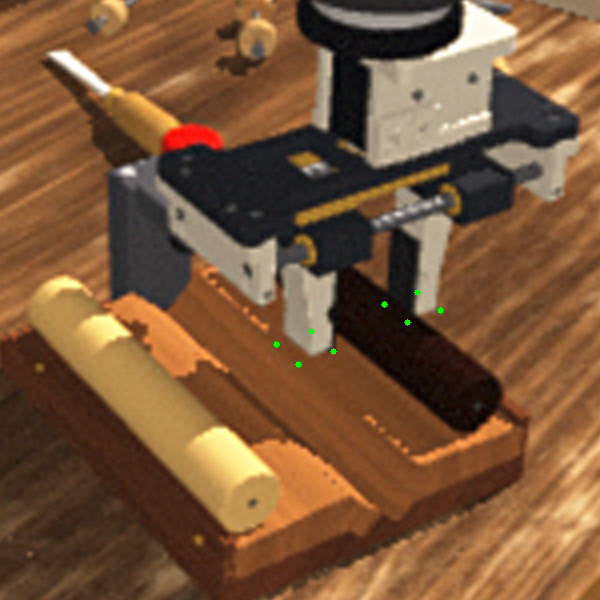

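Request:
{"api": "apply_moves", "payload": {"commands": [[[0.06, 0.19, 0], 0, 0.48], [[0.15, 0.48, 0], 0, 0.48], [[0.24, 0.76, 0], 0, 0.48], [[0.34, 1.05, 0], 0, 0.48], [[0.43, 1.33, 0], 0, 0.48], [[0.52, 1.62, 0], 0, 0.48], [[0.61, 1.9, 0], 0, 0.48], [[0.7, 2.19, 0], 0, 0.48], [[0.76, 2.38, 0], 0, 0.48]]}}

```text
clock: 9.57
tool_pos: [0.4893, -0.0201, 0.04]
orientation: [180.0, 0.0, 162.2]
force: [-0.0, -0.5, 0.4]
opening: 0.0455
gripper_force: 0.2
```

```bash
cat > rod.py <<'E'
from fit2 import *
from scipy.optimize import minimize_scalar
s=ctrl.snapshot('scene');print(ctrl.get_obs()['force'],ctrl.spot_point(s,'dark_blank')[:1])
# search rod y,z,x for known yaw by detected point hypotheses
v=[.502,.0055,-.311]
for y,z in((-.069,.054),(-.045,.055),(-.03,.0555),(-.02,.056),(0,.043)):print(y,np.array(proj(s,w(v,(0,y,z)))),'near end',np.array(proj(s,w(v,(-.09,y,z)))))
hsv=cv2.cvtColor(s['img'],cv2.COLOR_RGB2HSV);m=(hsv[...,2]<48).astype(np.uint8)
m[:, :255]=0;n,l,st,ce=cv2.connectedComponentsWithStats(m)
for i in range(1,n):
    if st[i][4]>150 and 200<ce[i][1]<260 and ce[i][0]<370:
        p=np.argwhere(l==i)[:,::-1];print(st[i],'bottom',p[p[:,1].argmax()],'right',p[p[:,0].argmax()])
E
python3 rod.py
```

```text
[ 0.8257  0.1885 -0.1773] [{'at': [301.1, 219.2], 'score': 0.59}]
-0.069 [314.6062 215.9416] near end [343.8999 239.2251]
-0.045 [304.9944 219.0987] near end [333.9006 242.9532]
-0.03 [298.8617 221.1639] near end [327.5078 245.3887]
-0.02 [294.7231 222.4895] near end [323.1923 246.9631]
0 [286.1237 230.9816] near end [313.9487 256.2161]
```

Request:
{"api": "apply_moves", "payload": {"commands": [[[0.05, 0.16, 0], 0, 0.48], [[0.12, 0.38, 0], 0, 0.48], [[0.19, 0.6, 0], 0, 0.48], [[0.26, 0.82, 0], 0, 0.48], [[0.33, 1.04, 0], 0, 0.48], [[0.4, 1.26, 0], 0, 0.48], [[0.47, 1.47, 0], 0, 0.48], [[0.54, 1.68, 0], 0, 0.48], [[0.61, 1.89, 0], 0, 0.48], [[0.67, 2.09, 0], 0, 0.48], [[0.73, 2.28, 0], 0, 0.48], [[0.79, 2.46, 0], 0, 0.48], [[0.84, 2.62, 0], 0, 0.48], [[0.89, 2.76, 0], 0, 0.48], [[0.89, 2.76, 0], 0, 0.48], [[0.89, 2.76, 0], 0, 0.48]]}}

```text
clock: 11.0
tool_pos: [0.498, 0.0072, 0.0399]
orientation: [-180.0, -0.0, 162.2]
force: [-0.5, -0.3, 0.1]
opening: 0.0454
gripper_force: 0.0
```

```bash
python3 rod.py
```

```text
[ 0.0666 -0.0033 -0.3541] [{'at': [287.8, 229.7], 'score': 0.91}]
-0.069 [314.6062 215.9416] near end [343.8999 239.2251]
-0.045 [304.9944 219.0987] near end [333.9006 242.9532]
-0.03 [298.8617 221.1639] near end [327.5078 245.3887]
-0.02 [294.7231 222.4895] near end [323.1923 246.9631]
0 [286.1237 230.9816] near end [313.9487 256.2161]
[279 218  41  46 750] bottom [310 263] right [319 252]
```

Request:
{"api": "apply_moves", "payload": {"commands": [[[0, 0, 0.5], 0, 0.48], [[0, 0, 1.5], 0, 0.48], [[0, 0, 3.5], 0, 0.48], [[0, 0, 6], 0, 0.48], [[0, 0, 9], 0, 0.6], [[0, 0, 12], 0, 0.8], [[0, 0, 14], 0, 1], [[-1.5, -3, 15], 0, 1], [[-4, -6, 15], 0, 1], [[-7, -8, 15], 0, 1], [[-9, -9, 15], 0, 1], [[-9, -9, 15], 0, 1]]}}

```text
clock: 12.1
tool_pos: [0.4041, -0.0846, 0.1904]
orientation: [180.0, -0.0, 162.1]
force: [-1.0, -0.3, -0.7]
opening: 0.0013
gripper_force: 0.0
```

```bash
cat > chk.py <<'E'
from fit2 import *
v=[.502,.0055,-.311]
for n in('scene','top'):
    s=ctrl.snapshot(n)
    for t in('dark_blank','pale_blank','clamp_knob'):
        r=ctrl.spot_point(s,t);print(n,t,r[:1])
    for p in((0,0,.043),(0,.069,.054),(.07,0,.14)):print('  model',np.array(proj(s,w(v,p))))
    m=mask(s,'dark_blank',0)
    if m is not None: print(' rod fit',*fit([(s,m,0,.043)],v))
    m=mask(s,'pale_blank',0)
    if m is not None: print(' pale fit',*fit([(s,m,.069,.054)],v))
    hsv=cv2.cvtColor(s['img'],cv2.COLOR_RGB2HSV)
    m=cv2.inRange(hsv,(0,200,110),(5,255,255))+cv2.inRange(hsv,(174,200,110),(180,255,255))
    nl,_,st,ce=cv2.connectedComponentsWithStats(m)
    for i in range(1,nl):
        if st[i][4]>20:print(' red',st[i],ce[i],onz(s,ce[i],.134))
print(ctrl.get_obs()['tool_pos'])
E
python3 chk.py
```

```text
scene dark_blank [{'at': [289.6, 228.6], 'score': 0.64}]
scene pale_blank [{'at': [257.1, 239.0], 'score': 0.7}]
scene clamp_knob [{'at': [264.7, 174.6], 'score': 0.74}]
  model [286.1237 230.9816]
  model [255.8888 237.6855]
  model [267.4489 173.0702]
 rod fit [ 0.5054  0.0058 -0.3179] 0.13537501219155368
 pale fit [ 0.5016  0.0064 -0.311 ] 0.030181539708995953
 red [261 171  15  12 132] [267.6439 176.2424] [ 0.567  -0.0146  0.134 ]
top dark_blank [{'at': [248.0, 227.7], 'score': 0.75}]
top pale_blank [{'at': [227.3, 215.8], 'score': 0.62}]
top clamp_knob [{'at': [264.9, 193.9], 'score': 0.64}]
  model [253.5831 227.6516]
  model [225.7544 218.8028]
  model [263.5889 192.5094]
 rod fit [ 0.5131  0.0044 -0.3267] 0.816970802919708Traceback (most recent call last):
  File "chk.py", line 10, in <module>
    m=mask(s,'pale_blank',0)
  File "fit2.py", line 9, in mask
    a=ctrl.search_frame(s,t)[0]['at'];l=cv2.connectedComponents(m)[1];i=l[int(a[1]*K),int(a[0]*K)]
      ~~~~~~~~~~~~~~~~~~~~~~^^^
IndexError: list index out of range
```

Request:
{"api": "apply_moves", "payload": {"commands": [[[2, 0.8, 0], 0, 1], [[5, 2.1, 0], 0, 1], [[8, 3.4, 0], 0, 1], [[11, 4.6, 0], 0, 1], [[14, 5.9, 0], 0, 1], [[15.8, 6.6, 0], 0, 1], [[16.4, 6.9, 0], 0, 1], [[16.4, 6.9, -1], 0, 1], [[16.4, 6.9, -2.5], 0, 1], [[16.4, 6.9, -3.5], 0, 1], [[16.4, 6.9, -4], 0, 1], [[16.4, 6.9, -4], 0, 1]]}}

```text
clock: 13.7
tool_pos: [0.5704, -0.0143, 0.1486]
orientation: [-179.9, -0.1, 162.2]
force: [-0.8, -0.6, 0.5]
opening: 0.0004
gripper_force: 0.0
```

```bash
python3 - <<'E'
from h import *
s=ctrl.snapshot('scene');im=cv2.resize(s['img'][:,:,::-1],None,fx=5,fy=5,interpolation=cv2.INTER_CUBIC)
cv2.imwrite('pics/k.png',im[600:1200,1040:1640]);print(ctrl.get_obs()['force'])
E
```

```text
[-0.31528427 -0.34155127  0.68880504]
```

View pics/k.png

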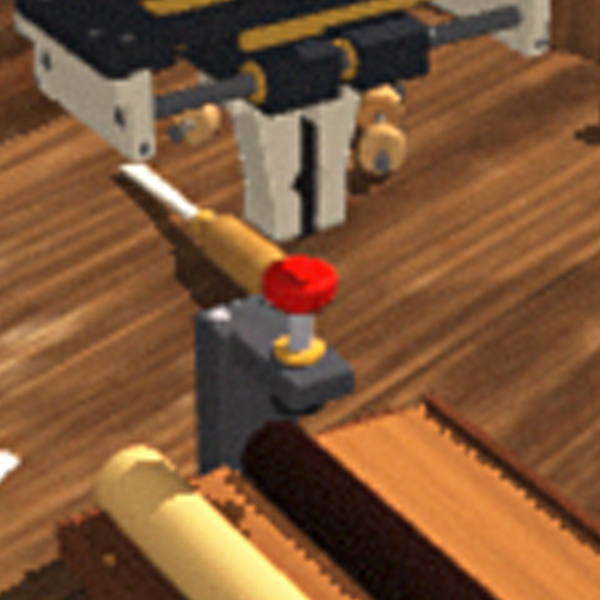

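The closed fingertips at (295,235) are centred over the knob (300,270), about 18 mm above it. The rod lies in the groove under the pad and the pale rod is undisturbed. Now I'll press down slowly.

Request:
{"api": "apply_moves", "payload": {"commands": [[[-0.1, -0.1, -0.4], 0, 1], [[-0.1, -0.1, -0.8], 0, 1], [[-0.1, -0.1, -1.2], 0, 1], [[-0.1, -0.1, -1.5], 0, 1], [[-0.1, -0.1, -1.8], 0, 1], [[-0.1, -0.1, -2.1], 0, 1], [[-0.1, -0.1, -2.4], 0, 1]]}}

```text
clock: 14.33
tool_pos: [0.571, -0.0148, 0.1259]
orientation: [-180.0, 0.0, 162.2]
force: [-0.1, 0.2, 2.9]
opening: 0.0004
gripper_force: 1.1
```

Request:
{"api": "apply_moves", "payload": {"commands": [[[0, 0, -0.2], 0, 1], [[0, 0, -0.4], 0, 1], [[0, 0, -0.6], 0, 1], [[0, 0, -0.8], 0, 1], [[0, 0, -1.0], 0, 1]]}}

```text
clock: 14.75
tool_pos: [0.571, -0.0148, 0.1159]
orientation: [180.0, 0.0, 162.2]
force: [0.2, -0.2, 2.2]
opening: 0.0001
gripper_force: 1.1
```

Request:
{"api": "apply_moves", "payload": {"commands": [[[0, 0, -0.15], 0, 1], [[0, 0, -0.3], 0, 1], [[0, 0, -0.4], 0, 1]]}}

```text
clock: 15.0
tool_pos: [0.571, -0.0148, 0.1118]
orientation: [180.0, 0.0, 162.2]
force: [0.1, -0.3, 2.1]
opening: 0.0005
gripper_force: 1.0
```

Request:
{"api": "apply_moves", "payload": {"commands": [[[0, 0, -0.1], 0, 1], [[0, 0, -0.2], 0, 1], [[0, 0, -0.2], 0, 1]]}}

```text
clock: 15.25
tool_pos: [0.5709, -0.0148, 0.1097]
orientation: [180.0, -0.0, 162.2]
force: [-0.3, 0.0, 1.1]
opening: 0.0003
gripper_force: 0.0
```

Request:
{"api": "apply_moves", "payload": {"commands": [[[0, 0, -0.1], 0, 1], [[0, 0, -0.15], 0, 1], [[0, 0, -0.15], 0, 1]]}}

```text
clock: 15.5
tool_pos: [0.5711, -0.0148, 0.1092]
orientation: [180.0, 0.0, 162.2]
force: [-2.5, -0.3, 7.3]
opening: 0.0004
gripper_force: 3.7
```

Request:
{"api": "apply_moves", "payload": {"commands": [[[0, 0, -0.08], 0, 1], [[0, 0, -0.08], 0, 1], [[0, 0, -0.08], 0, 1]]}}

```text
clock: 15.75
tool_pos: [0.5711, -0.0148, 0.1091]
orientation: [180.0, 0.1, 162.3]
force: [-4.9, 1.0, 11.9]
opening: 0.0005
gripper_force: 6.4
```

Force rises to 12 N with no further travel, so the pad is on the blank. I'll retreat straight up and away.

Request:
{"api": "apply_moves", "payload": {"commands": [[[0, 0, 0.1], 0, 1], [[0, 0, 0.5], 0, 1], [[0, 0, 1.5], 0, 1], [[0, 0, 4], 0, 1], [[0, 0, 7], 0, 1], [[-3, -2, 8.5], 0, 1], [[-6, -5, 8.5], 0, 1], [[-8, -8, 8.5], 0, 1], [[-9, -12, 8.5], 0, 1], [[-10, -16, 8.5], 0, 1], [[-11, -20, 8.5], 0, 1], [[-11, -24, 8.5], 0, 1], [[-11, -27, 8.5], 0, 1], [[-11, -27, 8.5], 0, 1]]}}

```text
clock: 16.92
tool_pos: [0.4606, -0.2892, 0.193]
orientation: [-179.9, 0.0, 162.0]
force: [-0.1, 0.1, -0.3]
opening: 0.0007
gripper_force: 0.0
```

```bash
sed -i "s/,.134))/,.115))/" chk.py; sed -i "s/(.07,0,.14)/(.07,0,.121)/" chk.py; python3 chk.py
```

```text
scene dark_blank []
scene pale_blank [{'at': [258.0, 237.5], 'score': 0.75}]
scene clamp_knob [{'at': [267.8, 182.0], 'score': 0.58}]
  model [286.1237 230.9816]
  model [255.8888 237.6855]
  model [267.4098 181.4344]
 rod fit [ 0.5057  0.0058 -0.3215] 0.1236982349777539
 pale fit [ 0.5022  0.0064 -0.3054] 0.03147688838782414
 red [261 180  14  11 129] [267.4496 185.0543] [ 0.566  -0.0129  0.115 ]
top dark_blank [{'at': [251.2, 227.4], 'score': 0.76}]
top pale_blank [{'at': [226.8, 218.5], 'score': 0.59}]
top clamp_knob [{'at': [262.5, 194.3], 'score': 0.59}]
  model [253.5831 227.6516]
  model [225.7544 218.8028]
  model [263.2243 194.1175]
 rod fit [ 0.5062  0.0031 -0.3371] 0.45748350783755976
 pale fit [ 0.5015  0.0044 -0.3044] 0.056011697221909795
 red [257 189  13  12 117] [263.265  194.7607] [ 0.5683 -0.0163  0.115 ]
[ 0.4612 -0.2844  0.1928]
```

The knob matches a top height of 121 mm, the dark rod is seated, and the pale rod is unmoved.

```bash
python3 -c "
from plant import ctrl
print(ctrl.close_job())"
```

```text
the job is handed in; nothing more can be done
None
```

The dark blank is rolled into the vee groove, the clamp pad is pressed down onto it, the pale blank is where it started, and the job is handed in; the first rolling pass went over the rod without touching it because the fingertips were about 25 mm too high, so I repeated it lower.

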